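# Index the setting stand to the red-dot notch

## Robot

A 6-joint arm with a two-finger parallel gripper is mounted at the origin on the work surface. World frame = base frame: x ahead of the robot, y to its left, z up, the work surface at z = 0. Lengths are in m, angles in rad, forces in N, time in s.
With the tool pointing down it reaches from about 0.275 to 0.825 m from the base axis. Payload 4.9 kg.
Tool frame: the origin (TCP) lies midway between the tips of the shut fingers; the grasp point (between the pads) lies 19 mm behind it (grip_point_offset is the distance from the TCP to the grasp point, in m); z points along the fingers, x is the direction in which the jaws open and shut, and the axes are right-handed (so a half turn about z gives the same grasp; the last joint's range is limited). The gripper opens to 85 mm and grips with 20 to 120 N. Pads are 22 mm wide; open, the fingers measure 114 mm over their backs; the gripper's body (76 mm by 85 mm) begins 54 mm behind the grasp point. The pads swing forward as they close: fully open they stand 13 mm farther back than shut.
Start: joints at [1.038, 0.326, -0.193, 1.052, 0, 1.437], TCP at [0.214, 0.507, 0.231] pointing down, gripper open.
Joint ranges: [-2.65, 2.65], [-0.97, 1.79], [-1.3, 1.35], [-1.93, 2.1], [-1.47, 1.37], [-3.14, 3.14]. Speed limits (rad/s): [2.57, 2.57, 3.14, 3.14, 3.14, 3.14].

## Interface

Orientations are given as a rotation vector (axis times angle).
In Python, from cell import * gives the robot as it stands. Calls block until the motion is done:
- movep(position, orientation): joint-space move of the TCP to a pose.
- move_l(position, velocity=0.15, rot=None, until_force=None): straight line of the TCP; rot=None keeps the orientation; velocity is the mean speed in m/s. With until_force (N) it stops when the force on the tool has changed by that much, and returns True; else False.
- set_joints(angles): joint-space move.
- let_go() and grab(newtons=None): open the fingers fully, or close them until they stop; newtons is the grip in N (None keeps the last).
- sleep(seconds).
- ik(position, orientation): joint angles nearest the present ones, or None.
- get_state(): the state.
- grab_frame(name): name is "scene" or "side" or "wrist"; returns a dict with "img" (400x640x3 uint8, red, green, blue), "fx", "fy", "cx", "cy" (pixels), "cam_to_world" (4x4, takes a point from camera to world coordinates); the wrist camera has in their place "T_tool_cam" (4x4, takes a point from camera to tool coordinates, whose origin is the TCP and whose axes are the tool frame's). Camera axes: x right, y down, z forward; pixel columns grow to the right and rows downward; lengths in m; the calibration is good to about 2 mm. The wrist camera is an equidistant fisheye: a pixel r from the principal point sees the ray r / f radians off the axis. A picture is of the moment at which its call begins: read the wrist's pose just before it. There is no depth.
A pose or a line that the arm cannot do raises MotionError and nothing moves.
- sign_off(): hands the job in, once; it reports no verdict.
Trained networks look in the newest picture that a camera, given by its name, has taken for a name from the list of things; names that differ only in an ending like _2 or _b are one class to them, and where a whole thing is asked for, a point or a joint stands for the part that bears it (a point fixed in the world has none). Each returns a list of dicts, best first, with "score" (0 to 1); they miss things now and then, are a little off and sometimes report something else, mostly with a low value. They report only what shows in the picture. A call takes as long as a camera call.
- spot_in(camera, name): "centre" ([column, row] in pixels, amid what is visible of it).
- silhouettes(camera, name): "mask" (400x640 bool, what is visible of it) and "centre" ([column, row] in pixels, amid what is visible of it).
- tip_of(camera, name): "centre" ([column, row] in pixels: a listed point, or the origin of a listed thing).
The state is a dict: "clock": time; "q": joint angles; "joint_velocities": joint speeds; "tau": joint torques, N m; "position": TCP position; "eef_rot": TCP orientation; "contact_force": force on the tool from outside, world axes, zero at the start; "wrist_torque": the same for the moment, N m; "finger_gap": opening from 0.0 (shut) to 1.0 (fully open).
Only numpy, scipy, OpenCV 4.12 (cv2) and the standard library are available. Lean on these libraries where they do the work, as an engineer would, in place of code of your own. Each camera call takes 0.05 s, during which the arm holds its last target. There are 200 camera calls.

## Task

On the jeweller's indexing stand, press the black dished plunger pad down with your fingertips and, keeping it in, turn the table by one notch to the neighbouring notch with the red dot (not the yellow one). Then let the plunger come all the way back up so that its key locks in that notch, and move clear. Lift nothing: leave the copper blank in its nest and the hammer, steel block and amber jar where they are.

Things in the scene. Friction and masses are not known exactly. Their poses are not given: they have to be found in the camera images.
- stand_centre (a point): The indexing stand: blue round base 196 mm across, fixed to the bench; on it a level fixed steel index ring 218 mm across (top at z = 50 mm, 8 mm thick) with eight open notches in its rim, 45 degrees apart. Above the ring turns an aluminium table 120 mm across with one radial arm that carries the plunger. This point lies on the vertical turning axis at the height of the table's top (z = 66 mm); the table turns on this axis and bears the blank in its middle.
- turntable (a joint): Angle of the table about the vertical axis through stand_centre, rad: 0 at the start (locked in its present notch), positive anticlockwise seen from above; neighbouring notches at +0.785 and -0.785, stops at +-1.25. Friction about 0.10 N m keeps it where it is left, but it is locked while the plunger is up in a notch.
- plunger (a joint): How far the spring plunger is pressed down, m: 0 fully up, 0.011 at its bottom stop. Spring 4.5 N at 0, 7.8 N at the bottom. The key below the arm clears the ring when pressed more than about 0.007; let go between notches it stops against the underside of the ring at about 0.007 and slips up to 0 once turned to within about 3 mm of a notch's middle. At rest in a notch the table has about 2 mm of play at the rim either way.
- pad (a point): Centre of the floor of the plunger's dished pad: a black cup open upward, 60 mm across outside, 52 mm inside, its rim 12 mm above the floor. 128 mm from the turning axis, on the table's arm; floor at z = 85 mm when up, sinks as the plunger is pressed. Closed fingertips fit inside, press on the floor and push the rim from within to turn the table.
- key (a point): Point on the table under the arm, 81 mm from the turning axis in the direction of the pad, at z = 50 mm: it turns with the table (not with the plunger's stroke) and lies straight over a dot when the plunger stands at that dot's notch.
- red_dot: Red dot, 14 mm across, 1 mm thick, painted on the fixed ring 81 mm from the turning axis, just inside the wanted notch. It is one notch (45 degrees) from the plunger's start, to one side or the other. Origin at its centre.
- yellow_dot: Yellow dot, the same size, at the neighbouring notch on the other side: not wanted.
- blank: Copper blank, 38 mm across and 18 mm high, loose in the 47 mm across, 6 mm high ring of brass lugs in the middle of the table, riding with it. Origin at the centre of its underside, z = 66 mm. Not to be lifted.
- hammer: Loose bench hammer, 240 mm long, lying beside the stand. Origin under its middle.
- block: Loose steel bench block, 70 x 70 x 22 mm, beside the stand. Origin at the centre of its underside.
- jar: Loose amber glass jar with white cap, 48 mm across, 60 mm high, beside the stand. Origin at the centre of its underside.

How it is judged:
On the way, in this order (a step that is already met when the one before it is completed fails the run):
1. the plunger is pressed in, clear of its first notch (value of joint plunger above 0.005 m and horizontal distance between key and red_dot above 0.046 m), for 0.1 s.
2. the table has been turned part of the way to the red dot with the plunger in (value of joint plunger above 0.005 m and horizontal distance between key and red_dot below 0.044 m), for 0.05 s.
At the end, for the whole second after the job is handed in: The plunger is back up (within 2 mm) and locked in the red-dot notch (key within 4 mm of the dot), the table at rest; the blank is still in its nest and the hammer, block and jar are within 15 mm of where they started (horizontal distance between key and red_dot below 0.004 m and value of joint plunger below 0.002 m and velocity of joint turntable between -0.05 and 0.05 rad/s and distance of each of hammer, block, jar from where it was at the start of the episode below 0.015 m and height (world z) of blank below 0.071 m and horizontal distance between blank and stand_centre below 0.008 m); the robot touches nothing.
It fails at once if the hammer is moved more than 15 mm from its place (distance of hammer from where it was at the start of the episode above 0.015 m).
It fails at once if the steel block is moved more than 15 mm from its place (distance of block from where it was at the start of the episode above 0.015 m).
It fails at once if the amber jar is moved more than 15 mm from its place (distance of jar from where it was at the start of the episode above 0.015 m).
It fails at once if the copper blank is lifted out of its nest (more than 5 mm) or carried off (height (world z) of blank above 0.071 m or horizontal distance between blank and stand_centre above 0.008 m).
It also fails if it takes over 42 s, if anything falls off the work surface, if the arm or the gripper's body presses on something with over 40 N, if the wrist force passes 120 N, or if a joint passes its speed limit or range.

## Working session

There is one attempt and no reset: what is moved stays moved. The work goes in short steps, each a Python script; the robot and the scene stay as the last script left them, time stands still between calls to the robot, and variables do not carry over. Pictures are saved under pics/ and viewed, about 8 in all and at most 12, crops included, and the job is handed in when it is done.

```bash
mkdir -p pics; cat > h.py <<'E'
from cell import *
import numpy as np, cv2
def ray_z(f,px,z):
    M=np.array(f["cam_to_world"]); d=M[:3,:3]@np.array([(px[0]-f["cx"])/f["fx"],(px[1]-f["cy"])/f["fy"],1])
    o=M[:3,3]; return o+d*(z-o[2])/d[2]
E
python3 - <<'E'
from h import *
s=get_state();print(s["clock"],s["position"],s["eef_rot"],s["finger_gap"])
for c in ("scene","side"):
    f=grab_frame(c); cv2.imwrite(f"pics/{c}0.png",f["img"][:,:,::-1])
    print(c,np.array(f["cam_to_world"])[:3,3])
    for n,z in (("stand_centre",.066),("pad",.085),("key",.05),("red_dot",.05),("yellow_dot",.05),("blank",.066),("hammer",0),("block",0),("jar",0)):
        for r in tip_of(c,n)[:2]: print(n,np.round(r["centre"],1),round(r["score"],2),np.round(ray_z(f,r["centre"],z),4))
E
```

```text
0.0 [0.21327016 0.5063271  0.23049491] [ 2.61683282e+00  1.73695284e+00 -2.47790546e-03] 1.0014875582622993
scene [ 0.90657137 -0.44250517  0.83053539]
stand_centre [324.8 227.3] 0.8 [ 0.5578 -0.0137  0.066 ]
pad [371.6 260.4] 0.72 [ 0.6887 -0.029   0.085 ]
key [354.  257.2] 0.58 [ 0.6456 -0.0261  0.05  ]
key [328.8 264.1] 0.36 [ 0.6152 -0.0718  0.05  ]
red_dot [328.5 265.9] 0.55 [ 0.6174 -0.0755  0.05  ]
yellow_dot [359.1 232.6] 0.5 [0.6171 0.0309 0.05  ]
blank [320.8 233.4] 0.53 [ 0.5612 -0.0314  0.066 ]
hammer [366.2 181.9] 0.75 [0.5203 0.1989 0.    ]
block [243.3 330.2] 0.78 [ 0.5594 -0.2706  0.    ]
jar [281.  207.7] 0.65 [0.409  0.0023 0.    ]
side [ 0.31838751 -0.44443369  0.52820617]
stand_centre [357.3 217.4] 0.58 [ 0.5703 -0.0194  0.066 ]
pad [414.2 194. ] 0.93 [ 0.6883 -0.0236  0.085 ]
key [391.8 215.2] 0.58 [ 0.642  -0.0261  0.05  ]
red_dot [399.6 236.4] 0.36 [ 0.6251 -0.0796  0.05  ]
blank [355.7 218.6] 0.82 [ 0.5662 -0.021   0.066 ]
hammer [292.2 185.4] 0.61 [0.5187 0.1992 0.    ]
block [423.7 357. ] 0.77 [ 0.5558 -0.2634  0.    ]
block [398.3 238.2] 0.29 [ 0.6521 -0.0445  0.    ]
jar [275.9 262.9] 0.94 [ 0.4122 -0.0059  0.    ]
```

View pics/scene0.png

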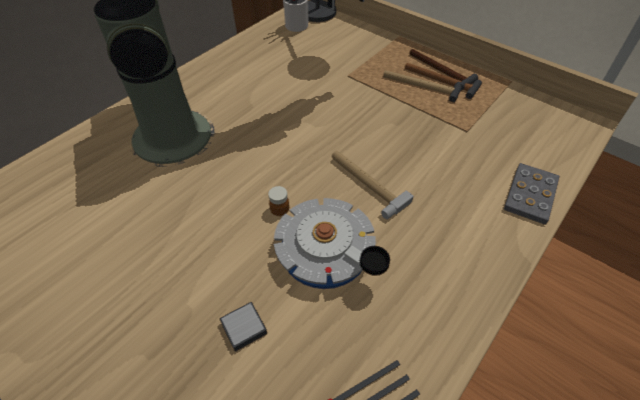

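View pics/side0.png

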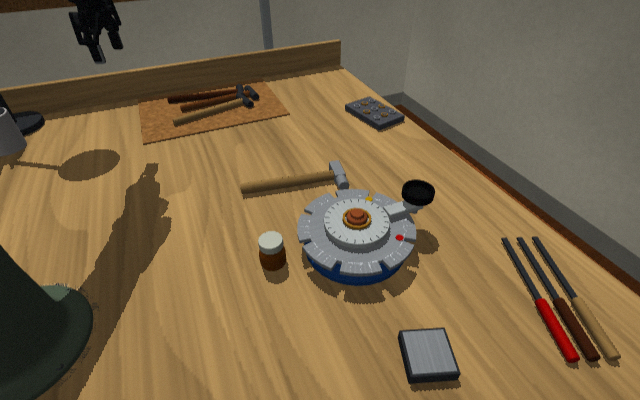

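The scene image shows the pad at (375,259), the red dot at (328,269) and the yellow dot at (362,234). In the side image the red dot is at (399,237), the yellow at (370,198) and the pad at (418,190). Red lies clockwise of the pad, so the turn is −45°. I'll refine the geometry from the dot colours and check it against the other points.

```bash
cat > m.py <<'E'
from h import *
def dots():
    out={}
    for c,box in (("scene",(270,195,395,290)),("side",(295,170,440,285))):
        f=grab_frame(c); x0,y0,x1,y1=box
        h=cv2.cvtColor(f["img"],cv2.COLOR_RGB2HSV).astype(int)[y0:y1,x0:x1]
        H,S,V=h[...,0],h[...,1],h[...,2]
        for n,m in (("red",((H<5)|(H>174))&(S>170)&(V>110)),("yel",(H>17)&(H<32)&(S>150)&(V>120))):
            k,_,st,ce=cv2.connectedComponentsWithStats(m.astype(np.uint8))
            for i in np.argsort(-st[1:,4])[:2]+1:
                p=ce[i]+[x0,y0]; print(c,n,st[i,4],np.round(p,1),np.round(ray_z(f,p,.051),4))
        for r in silhouettes(c,"pad")[:1]:
            img=cv2.cvtColor(f["img"],cv2.COLOR_RGB2GRAY); 
            m=r["mask"]&(img<70); pts=np.argwhere(m)[:,::-1].astype(np.int32)
            lo,hi=pts.min(0),pts.max(0)
            print(c,"pad mask",m.sum(),lo,hi,"mid@.094",np.round(ray_z(f,(lo+hi)/2,.091),4))
        print(c,"centre",[(np.round(r["centre"],1),np.round(ray_z(f,r["centre"],.066),4)) for r in tip_of(c,"stand_centre")[:1]])
dots()
E
python3 m.py
```

```text
scene red 17 [327.9 269.4] [ 0.6219 -0.0832  0.051 ]
scene yel 15 [361.9 233.5] [0.6235 0.0321 0.051 ]
scene pad mask 709 [360 246] [389 274] mid@.094 [ 0.6943 -0.028   0.091 ]
scene centre [(array([325. , 230.2]), array([ 0.5629, -0.0193,  0.066 ]))]
side red 30 [398.9 237.1] [ 0.6224 -0.0813  0.051 ]
side yel 84 [357.  219.1] [ 0.5757 -0.0096  0.051 ]
side yel 21 [368.9 198.2] [0.626  0.0346 0.051 ]
side pad mask 693 [402 180] [434 205] mid@.094 [ 0.6923 -0.0285  0.091 ]
side centre [(array([361.4, 217.2]), array([ 0.5774, -0.022 ,  0.066 ]))]
```

Dots are 115.6 mm apart (expected 114.6). That puts the axis at about (0.566, −0.023) and the pad at about (0.694, −0.027), and the rim measurement agrees to about 2 mm. Next I'll close the fingers, hover over the pad and cross-check with the wrist camera.

```bash
cat >> h.py <<'E'
from scipy.spatial.transform import Rotation as R
C=np.array([.566,-.0229]); A0=-.032
def rot(a): # tool x tangential for pad bearing a
    y=np.pi/2+a; return np.pi*np.array([np.cos(y/2),np.sin(y/2),0])
def pos(a,z,r=.128): return [C[0]+r*np.cos(a),C[1]+r*np.sin(a),z]
E
python3 - <<'E'
from h import *
grab(20)
print(ik(pos(A0,.15),rot(A0)), ik(pos(A0-.85,.075),rot(A0-.85)))
movep(pos(A0,.16),rot(A0))
s=get_state();print(s["clock"],s["position"],s["finger_gap"],s["contact_force"])
f=grab_frame("wrist"); cv2.imwrite("pics/w0.png",f["img"][:,:,::-1])
T=np.array(f["T_tool_cam"]);Rt=R.from_rotvec(s["eef_rot"]).as_matrix()
for n,z in (("pad",.085),("red_dot",.051),("yellow_dot",.051),("stand_centre",.066)):
    for r in tip_of("wrist",n)[:1]:
        p=np.array(r["centre"])-[f["cx"],f["cy"]]; rr=np.hypot(*p); th=rr/f["fx"]
        d=np.array([*(np.sin(th)*p/rr),np.cos(th)]); d=Rt@T[:3,:3]@d; o=Rt@T[:3,3]+s["position"]
        print(n,np.round(r["centre"]),round(r["score"],2),np.round(o+d*(z-o[2])/d[2],4))
E
```

```text
[-0.14506333  0.65081011  0.12326615  1.04325236  0.         -0.11306333] [-2.97820959e-01  6.52443838e-01 -8.08135305e-02  8.37538958e-01
 -4.44089210e-16  5.84179041e-01]
4.625 [ 0.69390652 -0.02585709  0.16023399] 0.0032821871731895536 [ 0.15113243 -0.26856528  0.45590802]
pad [318. 210.] 0.78 [ 0.6967 -0.0255  0.085 ]
red_dot [247. 111.] 0.69 [ 0.6224 -0.0817  0.051 ]
yellow_dot [102.  68.] 0.6 [ 0.5641 -0.2257  0.051 ]
stand_centre [386. 105.] 0.3 [0.6207 0.0286 0.066 ]
```

View pics/w0.png

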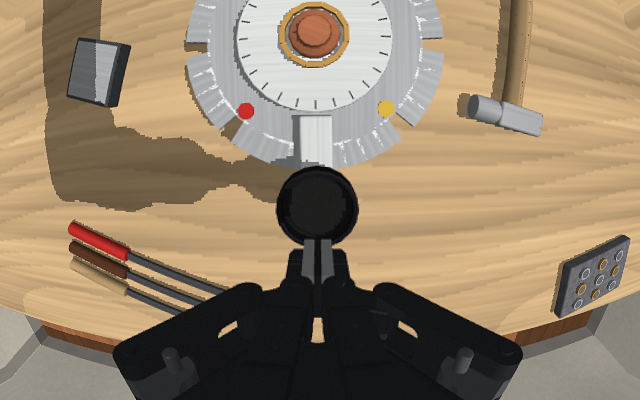

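The wrist view shows the cup at (317,206) ahead of the shut fingers, red at (246,111) on the −y side and yellow at (386,108). The red dot and pad positions agree with the earlier ones to within 3 mm. Next: descend into the cup offset 5 mm toward red, find the floor by force, press and turn.

```bash
python3 - <<'E'
from h import *
off=-.005/.128; a=A0+off; RR=.1285
def st(m): s=get_state();print(m,round(s["clock"],2),np.round(s["position"],4),np.round(s["contact_force"],1)); return s
move_l(pos(a,.105,RR),rot=rot(a)); st("above")
hit=move_l(pos(a,.079,RR),velocity=.02,until_force=3); s=st(f"hit {hit}")
z=s["position"][2]
if not hit or z>.089 or z<.080: print("ABORT"); move_l(pos(a,.105,RR)); raise SystemExit
zp=min(z,.0855)-.0095
move_l(pos(a,zp,RR),velocity=.03); sleep(.3); st("pressed")
end=A0-np.pi/4-.035-.012   # rim lag ~4 mm + small bias
for b in np.linspace(a,end,9)[1:]:
    move_l(pos(b,zp,RR),velocity=.06,rot=rot(b))
sleep(.2); st("turned")
f=grab_frame("scene"); cv2.imwrite("pics/s1.png",cv2.resize(f["img"][170:310,250:410,::-1],None,fx=4,fy=4,interpolation=3))
for n,zz in (("key",.05),("pad",.075)):
    print(n,[(round(r["score"],2),np.round(ray_z(f,r["centre"],zz),4)) for r in tip_of("scene",n)[:1]])
E
```

```text
above 5.39 [ 0.6942 -0.032   0.1051] [ 0.  -0.3  1. ]
hit True 6.37 [ 0.6941 -0.032   0.0836] [-0.3 -0.6  4.2]
pressed 7.12 [ 0.6941 -0.032   0.0748] [-2.3  0.4  6.3]
turned 10.18 [ 0.6503 -0.1214  0.0753] [-0.2 -0.1  7.4]
key [(0.41, array([ 0.4299, -0.0133,  0.05  ]))]
pad [(0.82, array([ 0.6588, -0.1194,  0.075 ]))]
```

View pics/s1.png

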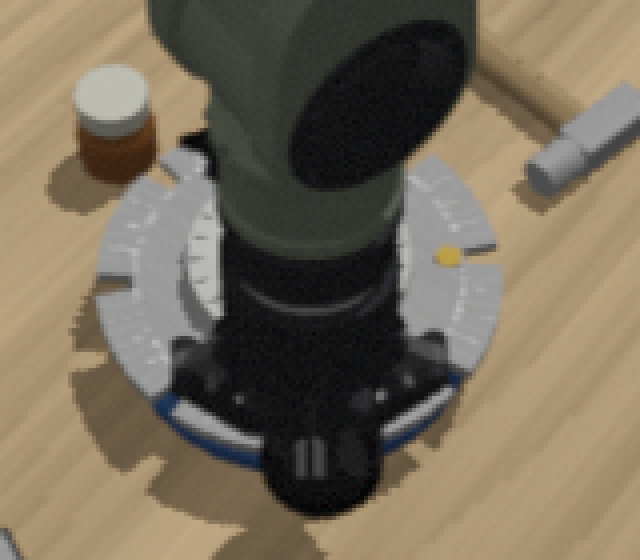

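The arm now hides the table. The cup is around crop (322,455), near the red notch, with the fingertips left of its centre at (310,458), so on the leading side as planned. I'll raise slowly and use the force to tell whether the key enters the notch.

```bash
python3 - <<'E'
from h import *
s=get_state(); p=np.array(s["position"]); x,y=p[:2]
for z in (.0765,.078,.0795,.081,.0825):
    move_l([x,y,z],velocity=.02); sleep(.05); s=get_state(); print(z,round(s["clock"],2),np.round(s["position"],4),np.round(s["contact_force"],1))
f=grab_frame("scene")
for r in silhouettes("scene","pad")[:1]:
    print(r["score"],[np.round(ray_z(f,r["centre"],z),4) for z in (.080,.09)])
E
```

```text
0.0765 10.67 [ 0.6505 -0.1213  0.0772] [-1.2  0.7  6.7]
0.078 10.97 [ 0.6506 -0.1212  0.0787] [-1.5 -0.2  5.5]
0.0795 11.27 [ 0.6506 -0.1212  0.0801] [-0.3 -0.2  5.5]
0.081 11.57 [ 0.6506 -0.1212  0.0814] [0.1 0.7 4.9]
0.0825 11.87 [ 0.6505 -0.1213  0.0826] [0.  0.9 4.9]
0.75 [array([ 0.6602, -0.1231,  0.08  ]), array([ 0.6634, -0.1274,  0.09  ])]
```

The spring force continued up to z = 82.6 mm, well past the 78 mm where a blocked key would have stopped, so the key has entered the notch. I'll withdraw straight up and verify.

```bash
python3 - <<'E'
from h import *
p=np.array(get_state()["position"])
move_l([p[0],p[1],.16],velocity=.08); move_l([.50,-.02+.0,.40],velocity=.25) if False else movep([.3,.45,.25],rot(A0+1.0))
s=get_state();print(s["clock"],s["position"],np.round(s["contact_force"],1))
f=grab_frame("side"); cv2.imwrite("pics/d2.png",cv2.resize(f["img"][160:300,270:450,::-1],None,fx=4,fy=4,interpolation=3))
f=grab_frame("scene"); cv2.imwrite("pics/s2.png",cv2.resize(f["img"][170:310,250:410,::-1],None,fx=4,fy=4,interpolation=3))
for c in ("scene","side"):
    f=grab_frame(c)
    for n,z in (("pad",.085),("key",.05),("red_dot",.051),("hammer",0),("block",0),("jar",0),("blank",.066)):
        for r in tip_of(c,n)[:1]: print(c,n,round(r["score"],2),np.round(ray_z(f,r["centre"],z),4))
    m=silhouettes(c,"pad")[0]["mask"]&(cv2.cvtColor(f["img"],cv2.COLOR_RGB2GRAY)<70); q=np.argwhere(m)[:,::-1]; q=(q.min(0)+q.max(0))/2
    w=ray_z(f,q,.091); print(c,"rim mid",np.round(w,4),"turn",np.arctan2(w[1]-C[1],w[0]-C[0])-A0,"r",np.hypot(*(w[:2]-C)))
E
```

```text
15.4917 [0.30072714 0.44963149 0.24984648] [ 1.   0.1 -1.5]
scene pad 0.82 [ 0.6486 -0.1148  0.085 ]
scene key 0.78 [ 0.6247 -0.0807  0.05  ]
scene hammer 0.95 [0.5185 0.1876 0.    ]
scene block 0.8 [ 0.5567 -0.2662  0.    ]
scene jar 0.59 [0.4038 0.0005 0.    ]
scene blank 0.56 [ 0.562 -0.022  0.066]
scene rim mid [ 0.6546 -0.1193  0.091 ] turn -0.7953893624204172 r 0.1308900236863445
side pad 0.85 [ 0.6529 -0.1127  0.085 ]
side key 0.96 [ 0.6244 -0.0757  0.05  ]
side hammer 0.81 [0.5186 0.1968 0.    ]
side block 0.93 [ 0.5558 -0.2702  0.    ]
side jar 0.83 [ 0.4189 -0.0078  0.    ]
side blank 0.51 [ 0.5696 -0.0164  0.066 ]
side rim mid [ 0.6496 -0.1238  0.091 ] turn -0.8470201266615376 r 0.1310025947630585
```

View pics/d2.png

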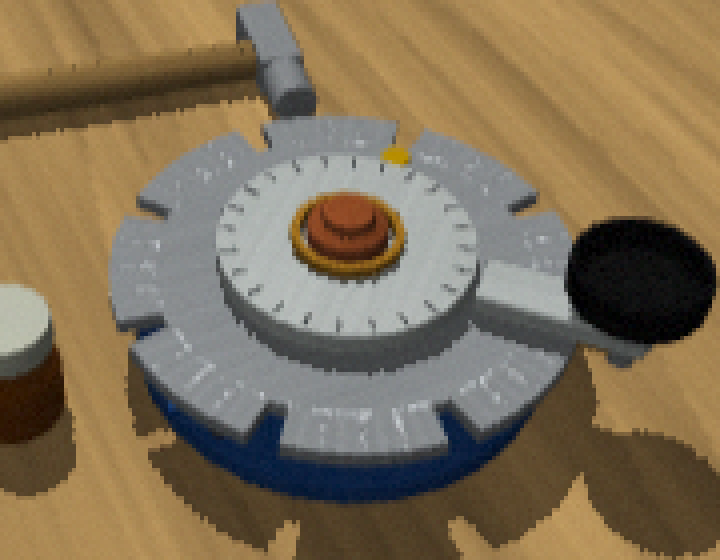

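View pics/s2.png

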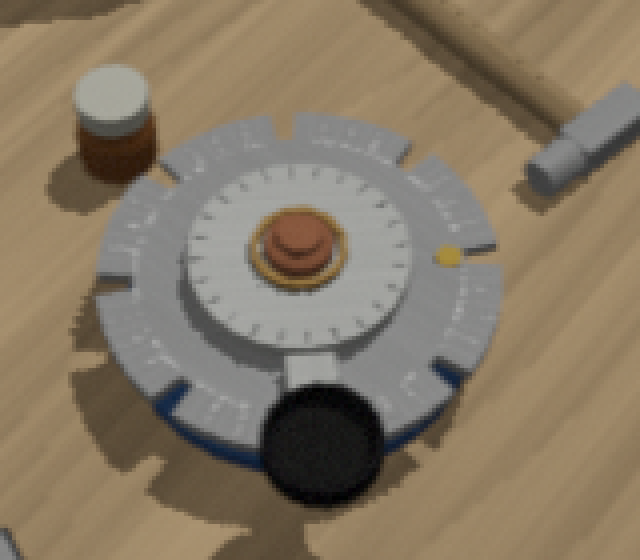

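Both views show the arm over the red notch, hiding the red dot, with yellow one notch away behind it. The blank is in its nest, and the jar and hammer look unmoved. Before handing in I'll triangulate the cup height, using the cup outline from both cameras and the same outline in the starting pictures for reference.

```bash
python3 - <<'E'
from h import *
from scipy.optimize import least_squares
F={c:grab_frame(c) for c in("scene","side")}
def mid(img,near):
    m=(img.max(2)<45).astype(np.uint8); m[:]=m
    k,l,st,ce=cv2.connectedComponentsWithStats(m)
    i=1+np.argmin([np.hypot(*(c-near)) if s[4]>150 else 1e9 for c,s in zip(ce[1:],st[1:])])
    return ce[i],st[i]
def tri(px):
    def g(X):
        e=[]
        for c,p in px.items():
            f=F[c];M=np.linalg.inv(np.array(f["cam_to_world"]));v=M[:3,:3]@X+M[:3,3]
            e+=[f["fx"]*v[0]/v[2]+f["cx"]-p[0],f["fy"]*v[1]/v[2]+f["cy"]-p[1]]
        return e
    r=least_squares(g,[.65,-.1,.09]);return r.x,np.sqrt(2*r.cost)
for tag,near in (("start",dict(scene=(375,260),side=(418,193))),("now",dict(scene=(330.5,281),side=(430,230)))):
    px={}
    for c in F:
        img=cv2.imread(f"pics/{c}0.png") if tag=="start" else F[c]["img"]
        px[c],st=mid(img,np.array(near[c])); print(tag,c,px[c].round(1),st)
    X,e=tri(px); print(tag,X.round(4),"res px",round(e,2),"bearing",np.arctan2(X[1]-C[1],X[0]-C[0]),"r",np.hypot(*(X[:2]-C)))
E
```

```text
start scene [374.3 260.2] [360 246  30  29 675]
start side [417.7 192.5] [402 180  33  26 674]
start [ 0.6935 -0.0268  0.0888] res px 0.34 bearing -0.03058169721767372 r 0.12755747241644558
now scene [330.2 281.2] [315 266  32  31 754]
now side [429.7 229.9] [411 215  38  31 916]
now [ 0.6548 -0.117   0.0882] res px 0.37 bearing -0.8145227863987252 r 0.12938104034510567
```

The triangulated turn is −0.784 rad (nominal −0.785), and the cup height is 88.2 mm against 88.8 mm at the start, so the plunger is back up. Handing in.

```bash
python3 -c "
from cell import *
sign_off(); print(get_state()['clock'])"
```

```text
the job is handed in; nothing more can be done
the job is handed in; nothing more can be done
```

The table is turned one notch clockwise to the red dot, with the plunger back up and locked there, and I handed the job in with the arm clear at about 16 s of the 42 s. I pressed the pad about 9 mm with shut fingertips and turned the table with it held in. I then let the plunger rise slowly and withdrew straight up.

**Last checks**
- **Turn:** triangulating the cup from both cameras gave −0.784 rad (wanted −0.785).
- **Plunger height:** the cup was at 88.2 mm, against 88.8 mm at the start. While I raised the fingers, the spring force lasted past the height where a blocked key would have stopped.
- **Scene:** both pictures show the arm hiding the red dot and the blank still in its nest. The hammer and jar look unmoved in the crops. The block was checked only by its detected position.

**Checks that disagreed**
- **Key and pad:** the networks' key point was about 3–7 mm from the red dot, and a cruder outline estimate from the side camera gave a turn of −0.85 rad. I trusted the triangulation and the force reading instead.
- **Loose items and blank:** their detected positions differed from the starting ones by 2–11 mm. I took that as detector noise, since the arm kept well away from the loose items and felt no unexpected contact.

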